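# Slide the pepper mill home into the seasoning rack

### The job

Push the tall pepper mill along the worktop, with the fingertips low on its white foot, into the free bay of the wooden seasoning rack (the one with the round cork mark) until it stands upright against the back of the bay, on the mark; then take the hand away. Do not grip, lift or tip the mill, and leave the salt shaker, the oil bottle and the lemon where they are.

Things in the scene. Friction and masses are not known exactly. Their poses are not given: they have to be found in the camera images.
- pepper_mill: Pepper mill, loose, upright, 179 mm tall, about 0.26 kg. White round foot 55 mm wide, 48 mm high; thinner body; pale head 50 mm wide from 113 to 179 mm. Origin: centre of the underside, z up. Slides if pushed low, may topple if pushed high. A hand pointing straight down may hit the head with its casing, so lean the tool back 30 to 45 degrees and let only the tips touch the foot.
- rack: Seasoning rack, fixed: brown wooden fence 22 mm high, 8 mm thick, no floor, two equal bays, steel rail 46 mm high along the back. Origin: its middle, on the worktop. x runs along the bays (centres at x = -42, +42 mm); y points out of the open mouths (about to the robot's left). Bays are 76 mm wide inside, back face at y = -28.5 mm, side walls end round at y = +18 mm.
- cork_mark: Round cork-coloured mark, 52 mm in diameter, flat on the worktop in the free bay (either of the two), at the bay's centre (y = 0 of the rack). It is no obstacle: the mill slides over it. Origin: its centre. The mill, pushed against the back of the bay, stands centred on it to about 1 mm in depth.
- salt_shaker: Glass salt shaker with a grey cap, 44 mm in diameter, 90 mm tall, loose, standing in the other bay. Origin: centre of its underside. Leave it alone.
- oil_bottle: Slim bottle, 47 mm in diameter, 185 mm tall, loose, upright, further back on the worktop. Origin: centre of its underside. Leave it alone.
- lemon: Yellow lemon, 71 x 53 x 51 mm, loose, further back on the worktop. Origin: centre of its underside. Leave it alone.

How it is judged:
At the end, for the whole second after the job is handed in: The pepper mill stands upright on the worktop (lean under 0.05 rad), at rest, its centre within 16 mm of the centre of the cork mark; salt shaker, oil bottle and lemon are within 15 mm of where they started (horizontal distance between pepper_mill and cork_mark below 0.016 m and angle between pepper_mill's own z axis and vertical below 0.05 rad and height (world z) of pepper_mill below 0.004 m and linear speed of pepper_mill below 0.01 m/s and distance of each of salt_shaker, oil_bottle, lemon from where it was at the start of the episode below 0.015 m); the robot touches nothing.
It fails at once if the pepper mill tips (leans more than about 14 degrees) (angle between pepper_mill's own z axis and vertical above 0.25 rad).
It fails at once if the pepper mill is lifted off the worktop (height (world z) of pepper_mill above 0.012 m).
It fails at once if the pepper mill is taken between the fingers instead of being pushed (contact force between the fingers and pepper_mill above 0.3 N and horizontal distance between the grasp point and pepper_mill below 0.012 m).
It fails at once if the fingers touch the pepper mill high up (grasp point between the pads more than 80 mm above the worktop) instead of low on its foot (contact force between the fingers and pepper_mill above 0.3 N and height (world z) of the grasp point above 0.08 m).
It fails at once if the salt shaker, oil bottle or lemon is shifted by more than 15 mm (distance of any of salt_shaker, oil_bottle, lemon from where it was at the start of the episode above 0.015 m).
It also fails if it takes over 51 s, if anything falls off the work surface, if the arm or the gripper's body presses on something with over 40 N, if the wrist force passes 120 N, or if a joint passes its speed limit or range.

### The arm

A 7-joint arm with a two-finger parallel gripper is mounted at the origin on a cart in front of the work surface, level with it; the furniture and walls round the work are solid. World frame = base frame: x ahead of the robot, y to its left, z up, the work surface at z = 0. Lengths are in m, angles in rad, forces in N, time in s.
With the tool pointing down it reaches from about 0.4 to 0.85 m from the base axis. Payload 10.4 kg.
Tool frame: the origin (TCP) lies on the mounting face of the last link; the fingertips stand 173 mm ahead of it and the grasp point (between the pads) lies 155 mm ahead of it (manip.tip_extent is the distance from the TCP to the fingertips, in m); z points along the fingers, y is the line along which they close (so a half turn about z gives the same grasp; the last joint's range is limited). The gripper opens to 85 mm and grips with 20 to 120 N. Pads are 22 mm wide; open, the fingers measure 114 mm over their backs; the gripper's body (76 mm by 85 mm) begins 54 mm behind the grasp point. The pads swing forward as they close: fully open they stand 13 mm farther back than shut.
Start: joints at [-1.298, 0.332, -0.065, 1.46, 0.022, 1.35, -0.088], TCP at [0.182, 0.598, 0.405] pointing down, gripper open.
Joint ranges: [-2.6, 2.6], [-0.5, 2.12], [-1.47, 1.34], [0.16, 2.42], [-1.27, 4.41], [0.06, 2.06], [-2.6, 2.6]. Speed limits (rad/s): [2.22, 2.22, 2.79, 2.79, 3.14, 3.14, 3.14].

### API

Orientations are given as a unit quaternion [x, y, z, w].
In Python, from workcell import manip gives the robot as it stands.
- The arm moves only by the tool move_arm, never from a script. Its argument "plan" is one flat list of numbers, 7 for each row, row after row: the turn, a rotation vector about the tool's x, y, z in rad, then the shift along the tool's x, y, z in m, then the finger opening in m, from 0 to 0.0854. In form: [ax, ay, az, dx, dy, dz, gripper, ax, ay, az, dx, dy, dz, gripper, ...]. A call has 1 to 12 rows; each row is the pose to reach, as a shift and turn from the pose commanded when the call began, along the tool's axes at that moment; what a row does not reach only later rows make up. A row lasts 1/8 s, in which the tool goes at most 62.5 mm and 10.7 degrees, less where a joint would pass 70% of its speed; a pose out of reach is approached as far as the arm can. A call with a gripper value outside its range is refused whole. The fingers move at their own pace and stop on an object; "squeeze" is the grip in N (left out, the last holds). Time passes only in rows, so rows that repeat a pose let the fingers close. It gives the time, the measured TCP pose, the force, the opening and the grip force at its end, in the units of the state.
- manip.get_obs(): the state, without advancing time (a new reading comes with each control period).
- manip.camera(name): name is "scene" or "top" or "wrist"; returns a dict with "color" (400x640x3 uint8, red, green, blue), "fx", "fy", "cx", "cy" (pixels), "cam_to_world" (4x4, takes a point from camera to world coordinates); the wrist camera has in their place "mount" (4x4, takes a point from camera to tool coordinates, whose origin is the TCP and whose axes are the flange's). Camera axes: x right, y down, z forward; pixel columns grow to the right and rows downward; lengths in m; the calibration is good to about 2 mm. The wrist camera is an equidistant fisheye: a pixel r from the principal point sees the ray r / f radians off the axis. A picture is of the moment at which its call begins: read the wrist's pose just before it. There is no depth.
- manip.hand_in(): hands the job in; it is judged then, once.
Trained networks look in a picture, given as the dict that the camera call returned (one of the last four; its "shot" number tells which), for a name from the list of things; names that differ only in an ending like _2 or _b are one class to them, and where a whole thing is asked for, a point or a joint stands for the part that bears it (a point fixed in the world has none). Each returns a list of dicts, best first, with "conf" (0 to 1); they miss things now and then, are a little off and sometimes report something else, mostly with a low value. They report only what shows in the picture. A call takes as long as a camera call.
- manip.look_for(picture, label): "position" ([x, y, z] in m, in the coordinates of the camera as it stood for that picture, good to about 4 mm: the middle of the surface that is visible of it).
- manip.silhouettes(picture, label): "pixels" (400x640 bool, what is visible of it).
- manip.tip_of(picture, label): "position" ([x, y, z] in m, in the coordinates of the camera as it stood for that picture, good to about 4 mm: a listed point, or the origin of a listed thing).
The state is a dict: "clock": time; "joint_pos": joint angles; "joint_velocities": joint speeds; "tau": joint torques, N m; "position": TCP position; "ee_rot": TCP orientation; "ft_force": force on the tool from outside, world axes, zero at the start; "torque": the same for the moment, N m; "grip_width": opening from 0.0 (shut) to 1.0 (fully open); "grasp_force": force on a finger pad.
Only numpy, scipy, OpenCV 4.12 (cv2) and the standard library are available. Lean on these libraries where they do the work, as an engineer would, in place of code of your own. Each camera call takes 0.05 s, during which the arm holds its last target. There are 200 camera calls.

## Working session

There is one attempt and no reset: what is moved stays moved. The work goes in short steps, Python scripts to look and compute and a tool call to move; the robot and the scene stay as the last step left them, time stands still between calls to the robot, and variables do not carry over. Pictures are saved under pics/ and viewed, at most 10 in all, crops included, and the job is handed in when it is done.

Besides the shell and the picture viewer there is one more tool, called after "Call:" as a command line: name --argument value ..., lists and objects as JSON in quotes. move_arm: Moves the arm, as the interface text tells. Its arguments: {"type":"object","properties":{"plan":{"type":"array","items":{"type":"number"}},"squeeze":{"type":"number"}},"required":["plan"]}

```bash
mkdir -p pics
cat > h.py <<'E'
import numpy as np,cv2
from scipy.spatial.transform import Rotation as R
from workcell import manip
def look(cam,labels,save=None):
    o=manip.get_obs(); p=manip.camera(cam)
    if cam=="wrist":
        T=np.eye(4);T[:3,:3]=R.from_quat(o["ee_rot"]).as_matrix();T[:3,3]=o["position"];T=T@p["mount"]
    else: T=np.array(p["cam_to_world"])
    if save: cv2.imwrite(save,cv2.cvtColor(p["color"],cv2.COLOR_RGB2BGR))
    for l in labels:
        for f in (manip.look_for,manip.tip_of):
            for d in f(p,l)[:2]:
                print(cam,l,f.__name__,round(d["conf"],2),np.round(T[:3,:3]@d["position"]+T[:3,3],4))
    return p,T
E
python3 - <<'E'
from h import *
L=["pepper_mill","rack","cork_mark","salt_shaker","oil_bottle","lemon"]
for c in("top","scene"): look(c,L,f"pics/{c}0.png")
o=manip.get_obs();print(o)
E
```

```text
top pepper_mill call 0.74 [0.5243 0.1803 0.1715]
top pepper_mill call 0.95 [0.5243 0.1907 0.0012]
top rack call 0.88 [ 0.5221 -0.1987  0.0219]
top rack call 0.96 [ 5.235e-01 -1.690e-01  5.000e-04]
top cork_mark call 0.92 [ 0.5649 -0.173   0.0025]
top cork_mark call 0.24 [ 0.4844 -0.1574  0.0791]
top cork_mark call 0.95 [ 0.5643 -0.171   0.0012]
top salt_shaker call 0.62 [ 0.4814 -0.1545  0.0811]
top salt_shaker call 0.74 [ 0.481  -0.1617 -0.0036]
top oil_bottle call 0.57 [0.7034 0.046  0.1026]
top oil_bottle call 0.56 [ 0.5221 -0.1962  0.0221]
top oil_bottle call 0.98 [0.7192 0.0478 0.0034]
top lemon call 0.66 [ 0.713  -0.1145  0.0438]
top lemon call 0.7 [ 7.205e-01 -1.173e-01  7.000e-04]
scene pepper_mill call 0.78 [0.5195 0.1752 0.0871]
scene pepper_mill call 0.74 [ 0.5283  0.1922 -0.003 ]
scene rack call 0.63 [ 0.5164 -0.1974  0.0219]
scene rack call 0.64 [ 0.5269 -0.1667  0.0032]
scene cork_mark call 0.79 [ 0.5637 -0.1654  0.0026]
scene salt_shaker call 0.86 [ 0.4712 -0.1666  0.0579]
scene salt_shaker call 0.64 [ 0.4794 -0.1614  0.0033]
scene oil_bottle call 0.69 [0.71   0.0387 0
[... 249 characters left out ...]
04 ,  0.33220577, -0.06468464,  1.46008851,  0.02159279,
        1.34986524, -0.08850688]), 'joint_velocities': array([ 1.01899241e-03,  6.21134922e-04, -1.70679688e-03, -1.07889334e-03,
        1.12431726e-03,  1.26339915e-03, -5.74026923e-05]), 'tau': array([ 8.52180128e-04, -6.25244308e+01,  4.92351910e-02, -3.91813910e+01,
        1.63454097e-02,  2.07983285e-03, -4.86677621e-06]), 'position': array([0.18219092, 0.59787248, 0.40473937]), 'ee_rot': array([ 1.47374196e-01,  9.89080807e-01,  6.42594924e-05, -3.14934508e-06]), 'ft_force': array([-0.80040353,  0.05175542, -0.26450022]), 'torque': array([0.00677298, 0.00252924, 0.00790046]), 'grasp_force': 0.0, 'grip_width': 1.003846481742421}
```

View pics/top0.png

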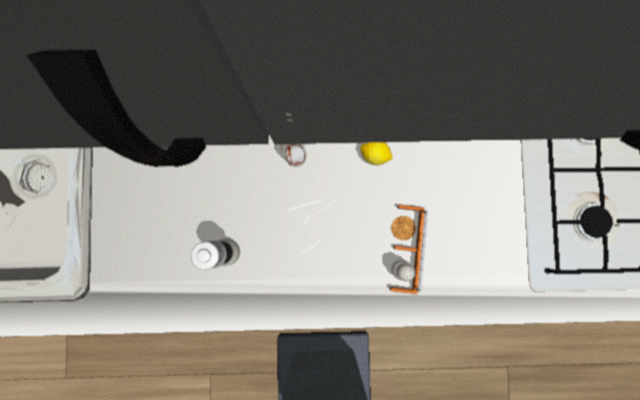

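View pics/scene0.png

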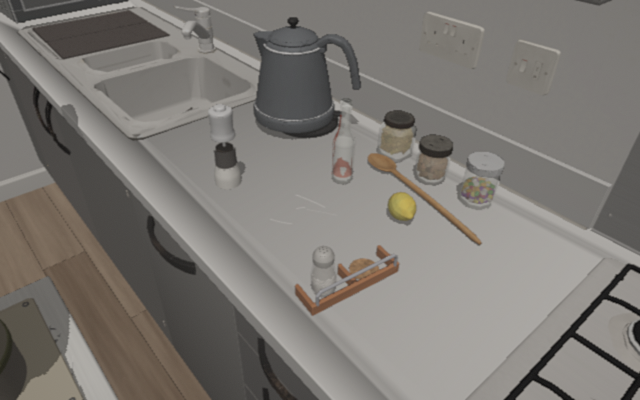

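The top view shows the mill's head at (207,255), the free bay's cork at (402,228) and the salt at (403,272). The rack is turned about -6.5°. The scene view shows a kettle behind the mill, base at about (297,128).

```bash
cat >> h.py <<'E'
RY=np.array([0.113,0.9936,0])   # rack y axis in world
def goal(tip,lean,f=-RY,o=None,ext=None):
    o=o or manip.get_obs(); ext=ext or manip.tip_extent
    f=f/np.linalg.norm(f);u=np.array([0,0,1.]);a=np.radians(lean)
    z=np.sin(a)*f-np.cos(a)*u; x=-(np.cos(a)*f+np.sin(a)*u); M=np.c_[x,np.cross(z,x),z]
    C=R.from_quat(o["ee_rot"]); tcp=np.array(tip)-ext*z
    rv=(C.inv()*R.from_matrix(M)).as_rotvec(); d=C.inv().apply(tcp-o["position"])
    print("tcp",tcp.round(3),"rotvec",rv.round(3),"shift",d.round(4)); return rv,d
E
python3 - <<'E'
from h import *
p=manip.camera("scene");T=np.array(p["cam_to_world"])
for px in [(255,108),(297,132),(338,115)]:
    r=T[:3,:3]@[(px[0]-p["cx"])/p["fx"],(px[1]-p["cy"])/p["fy"],1]
    print(px,(T[:3,3]-r*T[2,3]/r[2]).round(3))
print(T[:3,3],manip.tip_extent)
goal([0.54,0.35,0.18],40)
E
```

```text
(255, 108) [0.764 0.438 0.   ]
(297, 132) [0.771 0.266 0.   ]
(338, 115) [0.911 0.267 0.   ]
[ 0.12336585 -0.54630356  0.59615927] 0.1734
tcp [0.553 0.461 0.313] rotvec [ 0.483 -0.581  1.328] shift [-0.3943 -0.0232  0.0919]
```

Call:
move_arm --plan '[0.04,-0.05,0.11,-0.033,-0.002,0.008,0.04,0.08,-0.1,0.22,-0.066,-0.004,0.015,0.04,0.12,-0.145,0.33,-0.1,-0.006,0.023,0.04,0.16,-0.195,0.44,-0.131,-0.008,0.03,0.04,0.2,-0.24,0.55,-0.164,-0.01,0.038,0.04,0.24,-0.29,0.66,-0.197,-0.012,0.046,0.04,0.28,-0.34,0.775,-0.23,-0.014,0.054,0.04,0.32,-0.39,0.885,-0.263,-0.015,0.061,0.04,0.36,-0.435,0.995,-0.296,-0.017,0.069,0.04,0.4,-0.485,1.105,-0.329,-0.019,0.077,0.04,0.44,-0.53,1.22,-0.362,-0.021,0.084,0.04,0.483,-0.581,1.328,-0.394,-0.023,0.092,0.04]'

```text
clock: 2.85
position: [0.5532, 0.4608, 0.3125]
ee_rot: [0.702, 0.624, -0.255, 0.228]
ft_force: [0.5, -0.1, -0.6]
grip_width: 0.467
grasp_force: 0.0
```

Run:
```python
from h import *
o=manip.get_obs();print(o["clock"],o["joint_pos"].round(2),o["position"],o["ft_force"],o["grip_width"])
L=["pepper_mill","rack","cork_mark","salt_shaker"]
look("wrist",L,"pics/w1.png")
goal([0.54,0.35,0.18],40)
```

```text
2.85 [-1.05  0.84  0.39  1.03  0.18  1.84 -0.81] [0.55319449 0.46084064 0.31252931] [ 0.45929788 -0.07838435 -0.64166402] 0.4672690330260009
wrist pepper_mill call 0.75 [0.5283 0.2125 0.0861]
wrist pepper_mill call 0.63 [ 0.5251  0.1955 -0.0034]
wrist rack call 0.62 [ 0.5484 -0.2004  0.0152]
wrist rack call 0.54 [ 0.5281 -0.1662  0.0033]
wrist cork_mark call 0.66 [ 0.5565 -0.1678  0.0048]
wrist cork_mark call 0.55 [ 5.669e-01 -1.728e-01 -5.000e-04]
tcp [0.553 0.461 0.313] rotvec [ 0.001 -0.002  0.001] shift [-0.0003  0.0011  0.0011]
```

View pics/w1.png

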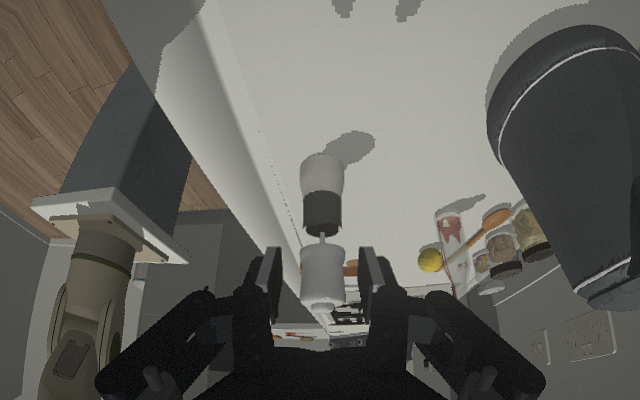

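Upside-down wrist view: the mill's foot is at about (322,165), its head at (322,275) framed between the fingers, and the kettle is well to the side. The three mill estimates agree on (0.526, 0.193). I'll descend behind the foot next.

Call:
move_arm --plan '[0,0,0,0.006,0.001,0.029,0.04,0,0,0,0.013,0.001,0.058,0.04,0,0,0,0.019,0.002,0.087,0.04,0,0,0,0.026,0.003,0.116,0.04,0,0,0,0.032,0.004,0.145,0.04,0,0,0,0.037,0.004,0.165,0.04,0,0,0,0.039,0.004,0.174,0.04,0,0,0,0.039,0.004,0.174,0.04]'

```text
clock: 4.3
position: [0.5469, 0.3793, 0.1546]
ee_rot: [0.701, 0.626, -0.255, 0.228]
ft_force: [-0.5, -0.1, -0.5]
grip_width: 0.468
grasp_force: 0.0
```

Run:
```python
from h import *
o=manip.get_obs();print(o["clock"],o["joint_pos"].round(2),o["position"],o["ft_force"])
look("wrist",["pepper_mill","cork_mark"],"pics/w2.png")
look("scene",["pepper_mill"],"pics/s2.png")
look("top",["pepper_mill"])
goal([0.529,0.220,0.022],40)
```

```text
4.3 [-1.02  0.87  0.37  1.34  0.18  1.49 -0.87] [0.54691425 0.37933581 0.15455217] [-0.45600153 -0.06274686 -0.46700534]
wrist pepper_mill call 0.96 [0.5288 0.2138 0.0288]
wrist cork_mark call 0.58 [ 5.636e-01 -1.692e-01  3.000e-04]
wrist cork_mark call 0.46 [ 5.687e-01 -1.711e-01  5.000e-04]
scene pepper_mill call 0.73 [0.5195 0.177  0.0878]
scene pepper_mill call 0.59 [ 0.527   0.1901 -0.0029]
top pepper_mill call 0.72 [0.5274 0.1791 0.1673]
top pepper_mill call 0.76 [5.261e-01 1.925e-01 3.000e-04]
tcp [0.542 0.331 0.155] rotvec [ 0.    -0.    -0.001] shift [-0.0376 -0.      0.031 ]
```

View pics/s2.png

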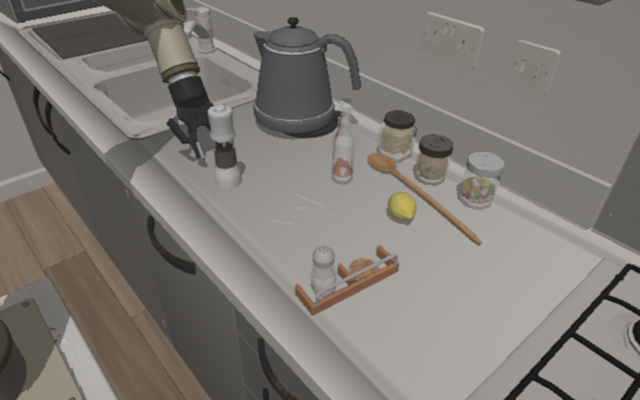

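View pics/w2.png

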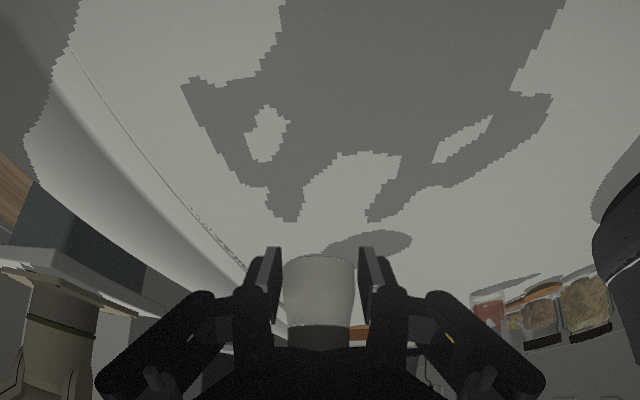

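The foot is centred between the tips at about (320,290) and the hand is low behind it. Contact comes next, slowly.

Call:
move_arm --plan '[0,0,0,-0.0115,0,0.0096,0.04,0,0,0,-0.023,0,0.0193,0.04,0,0,0,-0.0306,0,0.0257,0.04,0,0,0,-0.0345,0,0.0289,0.04,0,0,0,-0.0383,0,0.0322,0.04,0,0,0,-0.0421,0,0.0354,0.04,0,0,0,-0.046,0,0.0386,0.04,0,0,0,-0.049,0,0.0412,0.04]'

```text
clock: 5.85
position: [0.5399, 0.3155, 0.1544]
ee_rot: [0.701, 0.626, -0.255, 0.228]
ft_force: [1.3, 1.7, -0.8]
grip_width: 0.468
grasp_force: 0.9
```

```bash
cat >> h.py <<'E'
def status(save=None):
    o=manip.get_obs();z=R.from_quat(o["ee_rot"]).as_matrix()[:,2]
    print(o["clock"],o["joint_pos"].round(2),"F",o["ft_force"].round(1),"tip",(o["position"]+manip.tip_extent*z).round(4))
    look("wrist",["pepper_mill","cork_mark"],save); look("top",["pepper_mill","cork_mark","salt_shaker"]);look("scene",["pepper_mill"],save and save.replace("w","s"))
E
python3 -c "
from h import *
status('pics/w3.png')"
```

```text
5.85 [-0.99  0.79  0.4   1.49  0.21  1.4  -0.84] F [ 1.3  1.7 -0.8] tip [0.5274 0.2048 0.0215]
wrist pepper_mill call 0.56 [0.5294 0.2073 0.0335]
wrist pepper_mill call 0.7 [ 0.5275  0.1851 -0.0049]
top pepper_mill call 0.58 [0.5262 0.1704 0.1705]
top pepper_mill call 0.64 [0.5247 0.1834 0.0034]
top cork_mark call 0.7 [ 0.5646 -0.1743  0.0038]
top cork_mark call 0.31 [ 0.5235 -0.1699 -0.0008]
top salt_shaker call 0.81 [ 0.4846 -0.1509  0.0774]
top salt_shaker call 0.58 [ 5.649e-01 -1.683e-01  3.000e-04]
top salt_shaker call 0.64 [ 0.4801 -0.1624  0.0006]
scene pepper_mill call 0.85 [0.5194 0.1671 0.0882]
scene pepper_mill call 0.87 [ 0.5266  0.1845 -0.0037]
```

Call:
move_arm --plan '[0,0,0,-0.0031,0.0012,0.0026,0.04,0,0,0,-0.0084,0.0032,0.0071,0.04,0,0,0,-0.0153,0.0058,0.0129,0.04,0,0,0,-0.0222,0.0084,0.0186,0.04,0,0,0,-0.0291,0.011,0.0244,0.04,0,0,0,-0.036,0.0136,0.0302,0.04,0,0,0,-0.0429,0.0162,0.036,0.04,0,0,0,-0.0498,0.0189,0.0418,0.04,0,0,0,-0.0567,0.0215,0.0476,0.04,0,0,0,-0.0636,0.0241,0.0534,0.04,0,0,0,-0.0705,0.0267,0.0592,0.04,0,0,0,-0.0758,0.0287,0.0637,0.04]'

```text
clock: 8.1
position: [0.5573, 0.2131, 0.1543]
ee_rot: [0.701, 0.626, -0.255, 0.228]
ft_force: [-0.1, 1.5, 0.5]
grip_width: 0.463
grasp_force: 0.9
```

```bash
python3 -c "
from h import *
status('pics/w4.png')"
```

```text
8.1 [-0.91  0.73  0.44  1.63  0.27  1.28 -0.76] F [-0.1  1.5  0.5] tip [0.5447 0.1024 0.0215]
wrist pepper_mill call 0.75 [0.5489 0.1049 0.0342]
wrist pepper_mill call 0.96 [ 5.459e-01  8.190e-02 -2.000e-04]
top pepper_mill call 0.65 [0.5404 0.0723 0.1721]
top pepper_mill call 0.87 [0.5438 0.0789 0.0014]
top cork_mark call 0.75 [ 0.5668 -0.1722  0.0027]
top cork_mark call 0.92 [ 0.5628 -0.1722  0.003 ]
top salt_shaker call 0.97 [ 0.4837 -0.1556  0.0804]
top salt_shaker call 0.63 [ 0.4801 -0.1615 -0.0012]
scene pepper_mill call 0.6 [0.535  0.0681 0.0879]
scene pepper_mill call 0.64 [ 0.5459  0.0809 -0.0017]
```

View pics/s4.png

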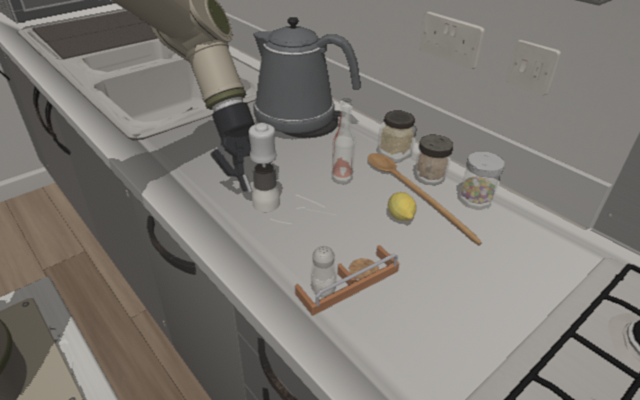

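The mill is upright at about (265,165) in the scene view and riding in the cradle. Same step again.

Call:
move_arm --plan '[0,0,0,-0.0031,0.0012,0.0026,0.04,0,0,0,-0.0084,0.0032,0.0071,0.04,0,0,0,-0.0153,0.0058,0.0129,0.04,0,0,0,-0.0222,0.0084,0.0186,0.04,0,0,0,-0.0291,0.011,0.0244,0.04,0,0,0,-0.036,0.0136,0.0302,0.04,0,0,0,-0.0429,0.0162,0.036,0.04,0,0,0,-0.0498,0.0189,0.0418,0.04,0,0,0,-0.0567,0.0215,0.0476,0.04,0,0,0,-0.0636,0.0241,0.0534,0.04,0,0,0,-0.0705,0.0267,0.0592,0.04,0,0,0,-0.0758,0.0287,0.0637,0.04]'

```text
clock: 10.35
position: [0.5746, 0.1115, 0.1542]
ee_rot: [0.701, 0.625, -0.255, 0.228]
ft_force: [-0.1, 1.5, -0.2]
grip_width: 0.469
grasp_force: 0.9
```

```bash
python3 -c "
from h import *
status('pics/w5.png')"
```

```text
10.35 [-0.81  0.7   0.49  1.71  0.33  1.17 -0.66] F [-0.1  1.5 -0.2] tip [0.562  0.0008 0.0214]
wrist pepper_mill call 0.89 [0.562  0.0017 0.033 ]
wrist pepper_mill call 0.65 [ 0.5595 -0.0174 -0.0014]
top pepper_mill call 0.81 [ 0.5592 -0.0208  0.0014]
top cork_mark call 0.88 [ 0.5641 -0.1719  0.0025]
top cork_mark call 0.52 [ 0.7123 -0.1194  0.0427]
top cork_mark call 0.69 [ 0.5651 -0.1737  0.0018]
top cork_mark call 0.27 [ 0.4811 -0.1603 -0.002 ]
top salt_shaker call 0.58 [ 0.4829 -0.1538  0.0815]
top salt_shaker call 0.17 [0.7063 0.0433 0.103 ]
top salt_shaker call 0.74 [ 0.4827 -0.1588 -0.0015]
scene pepper_mill call 0.68 [ 0.5501 -0.0361  0.085 ]
scene pepper_mill call 0.78 [ 0.5615 -0.0199 -0.0041]
```

Call:
move_arm --plan '[0,0,0,-0.0038,0.0015,0.0032,0.04,0,0,0,-0.0092,0.0035,0.0077,0.04,0,0,0,-0.0153,0.0058,0.0129,0.04,0,0,0,-0.0214,0.0081,0.018,0.04,0,0,0,-0.0276,0.0104,0.0231,0.04,0,0,0,-0.0337,0.0128,0.0283,0.04,0,0,0,-0.0398,0.0151,0.0334,0.04,0,0,0,-0.046,0.0174,0.0386,0.04,0,0,0,-0.0521,0.0197,0.0437,0.04,0,0,0,-0.0571,0.0216,0.0479,0.04]'

```text
clock: 12.35
position: [0.5876, 0.0351, 0.1542]
ee_rot: [0.701, 0.626, -0.255, 0.228]
ft_force: [-0.5, 0.9, 0.1]
grip_width: 0.465
grasp_force: 0.8
```

```bash
python3 -c "
from h import *
status('pics/w6.png')
p,T=look('top',['rack'])
cv2.imwrite('pics/t6.png',cv2.resize(cv2.cvtColor(p['color'],cv2.COLOR_RGB2BGR)[180:310,320:480],None,fx=4,fy=4))"
```

```text
12.35 [-0.71  0.69  0.52  1.74  0.37  1.09 -0.58] F [-0.5  0.9  0.1] tip [ 0.575  -0.0756  0.0214]
wrist pepper_mill call 0.87 [ 0.5761 -0.075   0.0316]
wrist pepper_mill call 0.62 [ 0.5729 -0.0976 -0.0022]
top pepper_mill call 0.56 [ 0.5695 -0.0892  0.1737]
top pepper_mill call 0.95 [ 5.73e-01 -9.72e-02  3.00e-04]
top cork_mark call 0.86 [ 0.567  -0.1711  0.0035]
top cork_mark call 0.79 [ 5.654e-01 -1.714e-01  1.000e-04]
top cork_mark call 0.62 [ 0.5252 -0.1693  0.0013]
top salt_shaker call 0.93 [ 0.4805 -0.1536  0.0801]
top salt_shaker call 0.67 [ 4.794e-01 -1.617e-01  2.000e-04]
scene pepper_mill call 0.81 [ 0.561  -0.1075  0.0838]
scene pepper_mill call 0.95 [ 0.5755 -0.0969 -0.0039]
top rack call 0.87 [ 0.5221 -0.1952  0.0231]
top rack call 0.96 [ 5.228e-01 -1.697e-01  5.000e-04]
```

View pics/t6.png

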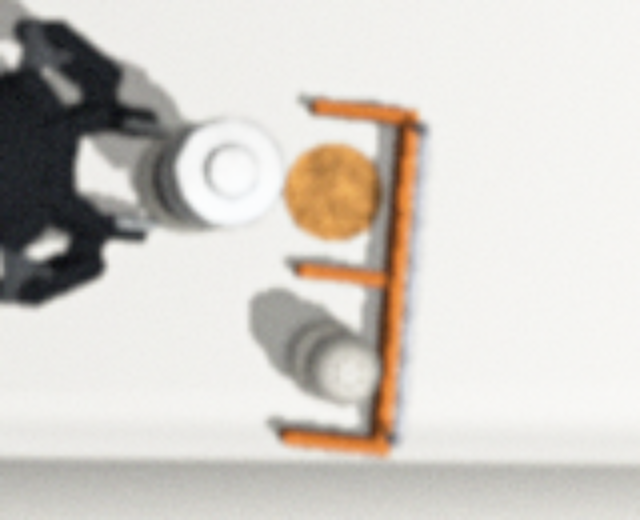

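The crop shows the mill in line with the free bay, the cork at (333,190) and the walls at (360,110) and (345,272) clear on both sides. Pushing straight in.

Call:
move_arm --plan '[0,0,0,-0.0046,0,0.0039,0.04,0,0,0,-0.0107,0,0.009,0.04,0,0,0,-0.0169,0,0.0141,0.04,0,0,0,-0.023,0,0.0193,0.04,0,0,0,-0.0291,0,0.0244,0.04,0,0,0,-0.0352,0,0.0296,0.04,0,0,0,-0.0406,0,0.0341,0.04,0,0,0,-0.0444,0,0.0373,0.04,0,0,0,-0.0475,0,0.0399,0.04,0,0,0,-0.0498,0,0.0418,0.04,0,0,0,-0.0513,0,0.0431,0.04,0,0,0,-0.0529,0,0.0444,0.04]'

```text
clock: 14.75
position: [0.5797, -0.0328, 0.1542]
ee_rot: [0.701, 0.626, -0.255, 0.228]
ft_force: [0.5, 1.1, -0.1]
grip_width: 0.473
grasp_force: 1.0
```

```bash
python3 -c "
from h import *
status('pics/w7.png')"
```

```text
14.75 [-0.64  0.66  0.56  1.79  0.4   1.   -0.53] F [ 0.5  1.1 -0.1] tip [ 0.5672 -0.1436  0.0214]
wrist pepper_mill call 0.86 [ 0.5683 -0.1409  0.0305]
wrist pepper_mill call 0.8 [ 0.5686 -0.1634 -0.006 ]
wrist pepper_mill call 0.62 [ 0.5246 -0.164   0.0031]
wrist cork_mark call 0.51 [ 0.4858 -0.1435  0.027 ]
top pepper_mill call 0.98 [ 0.5621 -0.1523  0.1704]
top pepper_mill call 0.63 [ 5.661e-01 -1.652e-01  4.000e-04]
top cork_mark call 0.67 [ 0.5031 -0.1944  0.0249]
top salt_shaker call 0.87 [ 0.4849 -0.1544  0.0794]
top salt_shaker call 0.75 [ 4.828e-01 -1.610e-01 -2.000e-04]
scene pepper_mill call 0.87 [ 0.5514 -0.1807  0.1119]
scene pepper_mill call 0.78 [ 0.568  -0.1649 -0.0024]
```

Call:
move_arm --plan '[0,0,0,-0.0012,0,0.001,0.04,0,0,0,-0.0023,0,0.0019,0.04,0,0,0,-0.0034,0,0.0029,0.04,0,0,0,-0.0042,0,0.0035,0.04,0,0,0,-0.0046,0,0.0039,0.04]'

```text
clock: 16.12
position: [0.579, -0.0389, 0.1542]
ee_rot: [0.701, 0.626, -0.255, 0.228]
ft_force: [0.8, 1.7, 0.2]
grip_width: 0.466
grasp_force: 1.0
```

```bash
python3 -c "
from h import *
status('pics/w8.png')"
```

```text
16.125 [-0.64  0.66  0.56  1.8   0.41  1.   -0.52] F [0.8 1.7 0.2] tip [ 0.5664 -0.1497  0.0214]
wrist pepper_mill call 0.57 [ 0.5712 -0.146   0.0317]
wrist pepper_mill call 0.85 [ 0.5666 -0.1697 -0.0049]
top pepper_mill call 0.66 [ 0.5625 -0.1569  0.1698]
top pepper_mill call 0.25 [ 0.5022 -0.1951  0.024 ]
top pepper_mill call 0.78 [ 0.5625 -0.1709  0.002 ]
top salt_shaker call 0.78 [ 0.4819 -0.1554  0.0817]
top salt_shaker call 0.91 [ 0.4798 -0.1607 -0.0028]
scene pepper_mill call 0.79 [ 0.5508 -0.1822  0.1115]
scene pepper_mill call 0.69 [ 0.5703 -0.1696 -0.0039]
```

Not on the back yet (sliding force only). A few more small steps until the force rises.

Call:
move_arm --plan '[0,0,0,-0.0006,0,0.0005,0.04,0,0,0,-0.0012,0,0.001,0.04,0,0,0,-0.0018,0,0.0015,0.04]'

```text
clock: 17.25
position: [0.5788, -0.0412, 0.1542]
ee_rot: [0.701, 0.626, -0.255, 0.228]
ft_force: [0.3, 1.7, 0.5]
grip_width: 0.466
grasp_force: 1.0
```

Call:
move_arm --plan '[0,0,0,-0.0006,0,0.0005,0.04,0,0,0,-0.0012,0,0.001,0.04,0,0,0,-0.0015,0,0.0013,0.04]'

```text
clock: 17.62
position: [0.5786, -0.0429, 0.1541]
ee_rot: [0.701, 0.626, -0.255, 0.228]
ft_force: [0.7, 4.3, 0.7]
grip_width: 0.472
grasp_force: 1.9
```

The force rose from 1.7 to 4.3 N, so the mill is against the back. Retreating straight out, then up.

Call:
move_arm --plan '[0,0,0,0.0023,0,-0.0019,0.04,0,0,0,0.0077,0,-0.0064,0.04,0,0,0,0.0192,0,-0.0161,0.04,0,0,0,0.0345,0,-0.0289,0.04,0,0,0,0.0536,0,-0.045,0.04,0,0,0,0.0766,0,-0.0643,0.04,0,0,0,0.085,0,-0.09,0.04,0,0,0,0.085,0,-0.12,0.04,0,0,0,0.085,0,-0.14,0.04,0,0,0,0.085,0,-0.14,0.04]'

```text
clock: 18.88
position: [0.5964, 0.1138, 0.2075]
ee_rot: [0.701, 0.627, -0.254, 0.228]
ft_force: [-0.2, -0.1, -0.1]
grip_width: 0.465
grasp_force: 0.0
```

```bash
python3 -c "
from h import *
status('pics/w9.png')
look('top',['oil_bottle','lemon'])"
```

```text
18.875 [-0.8   0.65  0.51  1.64  0.34  1.26 -0.6 ] F [-0.2 -0.1 -0.1] tip [0.5845 0.0032 0.0744]
wrist pepper_mill call 0.92 [ 0.5664 -0.1538  0.0416]
wrist pepper_mill call 0.71 [ 0.567  -0.1704 -0.0035]
wrist cork_mark call 0.44 [ 0.7189  0.0473 -0.0012]
top pepper_mill call 0.66 [ 0.564  -0.1661  0.1692]
top pepper_mill call 0.78 [ 0.5635 -0.174   0.0027]
top salt_shaker call 0.98 [ 0.4803 -0.1555  0.0825]
top salt_shaker call 0.7 [ 0.4794 -0.1612  0.0014]
top salt_shaker call 0.54 [ 0.7181 -0.1201  0.0008]
scene pepper_mill call 0.81 [ 0.5524 -0.1834  0.1134]
scene pepper_mill call 0.56 [ 0.5656 -0.1732 -0.0013]
top oil_bottle call 0.61 [0.7051 0.0457 0.1027]
top lemon call 0.88 [ 0.7136 -0.1171  0.0439]
top lemon call 0.87 [ 7.191e-01 -1.184e-01 -2.000e-04]
```

View pics/s9.png

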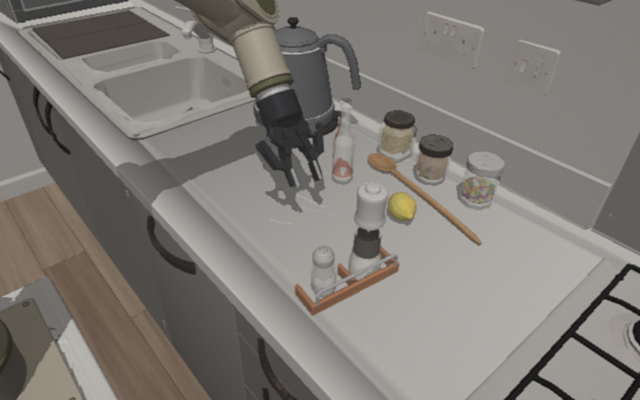

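The mill stands upright in the bay at (368,230), on the mark to within about 2 mm. The other things have not moved and the hand is clear.

```bash
python3 -c "
from workcell import manip
print(manip.hand_in())"
```

```text
the job is handed in; nothing more can be done
None
```

I pushed the pepper mill into the free bay until it met the back; it stands upright about 2 mm from the centre of the cork mark, the salt shaker, oil bottle and lemon show no movement, the hand is clear, and the job was handed in at about 19 s (no verdict came back).

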